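# Shut and lock the insect hotel

### The job

Slide the green shutter of the insect hotel fully shut, then take the red key from its wooden rest, put its blade in the slot of the brass cam lock and turn the cam a quarter turn clockwise until it stops. Then stand the key back in its rest, pushed down until its black collar lies on the wood, let go, and leave the other things on the bench where they are.

Things in the scene. Friction and masses are not known exactly. Their poses are not given: they have to be found in the camera images.
- hotel: Fixed wooden insect hotel, 280 mm wide, 60 (front) to 165 mm high. Origin on the table under the middle of its flat front; z up. The front (240 mm long) slopes up at 25 deg along x: in the hotel frame its outward normal is (-0.4226, 0, 0.9063), upslope (0.9063, 0, 0.4226), middle 110 mm above the origin. Shutter in its upper two thirds, cam lock in the sill below.
- shutter (a joint): How far the shutter is still open, in m: 0 shut (hard stop), 0.10 wide open. It slides straight along the hotel's y axis; shutting moves it towards -y of the hotel (to the right for one facing the front). Sliding friction about 2 N, no spring.
- shutter_handle (a point): Middle of the top of the shutter's handle, moving with it: pale wooden bar 14 mm thick across the sliding direction (hotel y), 50 mm long up the slope, standing 30 mm out of the green shutter (150 x 130 x 12 mm) along the front's normal. Its frame: x up the slope, y along hotel y, z the front's outward normal.
- cam (a joint): Cam lock angle, rad: 0 unlocked (slot and red tongue along hotel y), 1.571 locked at a hard stop (tongue pointing up the slope, behind the shut shutter's edge). Grows clockwise seen from outside, facing the front. Friction about 0.1 N m, no spring; stays where it is left.
- cam_slot (a point): Brass cam head, 60 mm across, red tongue below it reaching 60 mm from its axis. Origin on the turning axis at the slot's floor; z is the front's outward normal; y runs along the slot to the tongue's tip, turning with the cam. Slot 42 mm long (y), 10 mm wide (x), 13 mm deep, ends closed; long lips bevelled at 45 deg over the top 4 mm.
- key: Loose key, 135 mm long, about 0.16 kg, blade down in its rest. Origin mid blade tip; z up to the handle. Blade 34 mm (x) by 5 mm (y), z 0 to 22 mm, last 5 mm only 30 x 3.5; shank 14 mm across to z 55; black collar 56 mm across, z 55 to 60; red rectangular handle z 60 to 135, 42 mm (x) by 24 mm (y). Same after a half turn about z.
- rest: Fixed dark wooden block, 95 mm (x) by 80 mm (y), 70 mm high, with one pocket in the middle of its top, 47 mm along x and 23 mm along y, 62 mm deep. Origin at the middle of its underside, z up. The key stands in it upright with its collar on the block's top, the key's tip then being 15 mm above the rest's origin.
- can_a: Empty bare tin can, 74 mm across, 110 mm high; bystander. Origin under its middle.
- can_b: Empty tin can with a red band, 74 mm across, 110 mm high; bystander. Origin under its middle.
- pot: Terracotta flower pot, 92 mm across, 85 mm high; bystander. Origin under its middle.
- log: Short dark log, 64 mm thick, 120 mm long, lying along its x axis; bystander. Origin under one end.
- cone: Dark pine cone, 60 mm across, 70 mm high; bystander. Origin under its middle.
- brush: Hand brush lying along its x axis; bystander.
- slice: Round slice of wood, 100 mm across, 22 mm thick; bystander. Origin under its middle.
Not all that is in view belongs to the job. What is shaped like the key but purple is not meant.

How it is judged:
On the way, in this order (a step that is already met when the one before it is completed fails the run):
1. the shutter is slid shut, the cam not yet turned (value of joint shutter below 0.006 m and value of joint cam below 0.6 rad), for 0.2 s.
2. the cam is turned home with the key's blade in the slot, the shutter still shut (value of joint shutter below 0.006 m and value of joint cam above 1.48 rad and distance between key and cam_slot below 0.014 m and angle between the z axis of key and the z axis of cam_slot, either way round below 0.3 rad), for 0.2 s.
At the end, for the whole second after the job is handed in: The shutter is open by less than 6 mm, the cam stands at more than 1.48 rad (its stop is at 1.571), and the key stands at rest in its wooden rest: within 12 mm of the middle, collar on the block within 7 mm (tip 8 to 22 mm above the rest's underside), within 0.1 rad of upright (value of joint shutter below 0.006 m and value of joint cam above 1.48 rad and horizontal distance between key and rest below 0.012 m and z of key in the frame of rest between 0.008 and 0.022 m and angle between key's own z axis and vertical below 0.1 rad and linear speed of key below 0.02 m/s); the robot touches nothing.
It fails at once if a bystander is moved by more than 40 mm or tipped over (distance of any of can_a, can_b, pot, log, cone, brush, slice from where it was at the start of the episode above 0.04 m or angle between any of can_a, can_b, pot, log, cone, brush, slice's own z axis and vertical above 0.5 rad).
It also fails if it takes over 72 s, if anything falls off the work surface, if the arm or the gripper's body presses on something with over 40 N, if the wrist force passes 120 N, or if a joint passes its speed limit or range.

### The arm

A 7-joint arm with a two-finger parallel gripper is mounted at the origin on the work surface. World frame = base frame: x ahead of the robot, y to its left, z up, the work surface at z = 0. Lengths are in m, angles in rad, forces in N, time in s.
With the tool pointing down it reaches from about 0.4 to 0.85 m from the base axis. Payload 6.9 kg.
Tool frame: the origin (TCP) lies on the centre line of the jaws, within the pads' length; the fingertips stand 8 mm ahead of it and the grasp point (between the pads) lies 11 mm behind it; z points along the fingers, y is the line along which they close (so a half turn about z gives the same grasp; the last joint's range is limited). The gripper opens to 85 mm and grips with 20 to 120 N. Pads are 22 mm wide; open, the fingers measure 114 mm over their backs; the gripper's body (76 mm by 85 mm) begins 54 mm behind the grasp point. The pads swing forward as they close: fully open they stand 13 mm farther back than shut.
Start: joints at [-1.03, 0.507, -0.238, 1.5, 0.126, 1.149, -0.155], TCP at [0.264, 0.567, 0.239] pointing down, gripper open.
Joint ranges: [-3.08, 3.08], [-0.24, 2.05], [-1.43, 1.35], [0, 2.5], [-1.52, 4.66], [0.17, 1.96], [-2.89, 2.89]. Speed limits (rad/s): [2.39, 2.39, 3.14, 3.14, 3.14, 3.14, 3.14].

### API

Orientations are given as a unit quaternion [x, y, z, w].
In Python, from workcell import r, cams, job gives the robot as it stands. The module is installed in compiled form; this text tells all that it offers.
- The arm moves only by the tool drive_tool, never from a script. Its argument "deltas" is one flat list of numbers, 5 for each row, row after row: the shift along the tool's x, y, z in mm, then the turn about the tool's z in rad, then the closure in counts, from 0 (fully open) to 255 (shut). In form: [dx, dy, dz, roll, claw, dx, dy, dz, roll, claw, ...]. A call has 1 to 8 rows; each row is the pose to reach, as a shift and turn from the pose commanded when the call began, along the tool's axes at that moment; what a row does not reach only later rows make up. A row lasts 1/12 s, in which the tool goes at most 41.7 mm and 7.16 degrees, less where a joint would pass 70% of its speed; a pose out of reach is approached as far as the arm can. A call with a gripper value outside its range is refused whole. The fingers move at their own pace and stop on an object; the grip force is fixed at half the most. Time passes only in rows, so rows that repeat a pose let the fingers close. It gives the time, the measured TCP pose, the force, the opening and the grip force at its end, in the units of the state.
- r.get_obs(): the state, without advancing time (a new reading comes with each control period).
- cams.snapshot(name): name is "side" or "top" or "wrist"; returns the picture (384x512x3 uint8, red, green, blue); there is no depth.
- cams.camera_params(name): a dict with "fx", "fy", "cx", "cy" (pixels), "k1" (the pictures are not rectified: a ray, as slopes to the right and down, at radius r is drawn at 1 + k1 r^2 times it, then the intrinsics apply), "position" and "attitude" of the camera in the world. Camera axes: x right, y up, looking along -z (the intrinsics and any distortion apply to the point x, -y, -z); pixel columns grow to the right and rows downward; lengths in m; the calibration is good to about 2 mm. A picture is of the moment at which its call begins: read the wrist's pose just before it. camera_params takes no time and is no camera call; for the wrist camera it gives the pose at the moment of the call.
- job.finish_job(): hands the job in; it is judged then, once.
The state is a dict: "time": time; "joint_positions": joint angles; "dq": joint speeds; "tau": joint torques, N m; "tcp_pos": TCP position; "tcp_rot": TCP orientation; "force": force on the tool from outside, world axes, zero at the start; "torque": the same for the moment, N m; "width": finger opening in m; "finger_force": force on a finger pad.
Only numpy, scipy, OpenCV 4.12 (cv2) and the standard library are available. Lean on these libraries where they do the work, as an engineer would, in place of code of your own. Each camera call takes 0.05 s, during which the arm holds its last target. There are 200 camera calls.

## Working session

There is one attempt and no reset: what is moved stays moved. The work goes in short steps, Python scripts to look and compute and a tool call to move; the robot and the scene stay as the last step left them, time stands still between calls to the robot, and variables do not carry over. Pictures are saved under pics/ and viewed, at most 10 in all, crops included, and the job is handed in when it is done.

Besides the shell and the picture viewer there is one more tool, called after ">>>" as name(argument=value, ...) on one line, values as JSON. drive_tool: Moves the arm, as the interface text tells. Its arguments: {"type":"object","properties":{"deltas":{"type":"array","items":{"type":"number"}}},"required":["deltas"]}

```bash
mkdir -p pics
python3 - <<'E'
from workcell import r,cams,job
import cv2,numpy as np
o=r.get_obs();print(o)
ims=[]
for n in ["side","top"]:
    p=cams.camera_params(n);print(n,p)
    im=cams.snapshot(n)[:,:,::-1];cv2.imwrite(f"pics/{n}0.png",im);ims.append(cv2.resize(im,(800,600)))
    cv2.imwrite(f"pics/{n}0b.png",ims[-1])
E
```

```text
{'time': 0.0, 'joint_positions': array([-1.02947209,  0.50833051, -0.23751058,  1.50113085,  0.12570788,
        1.14890677, -0.15478716]), 'dq': array([-0.00030394, -0.00142401,  0.00027838, -0.00082652, -0.00032652,
       -0.00058331, -0.0012498 ]), 'tau': array([ 1.50425626e-04, -6.20604444e+01, -2.18626276e+00, -2.49660212e+01,
        1.28222155e-02,  1.19645373e-02, -3.14768840e-05]), 'tcp_pos': array([0.26372208, 0.56609509, 0.23843441]), 'tcp_rot': array([ 2.16181383e-01,  9.76352811e-01, -8.76853074e-04, -1.68915616e-04]), 'force': array([ 0.1351477 , -0.0108384 ,  0.29074688]), 'torque': array([ 0.04530788,  0.00905743, -0.07146895]), 'finger_force': 0.0, 'width': 0.08545089914065779}
side {'fx': 416.06116125908574, 'fy': 416.06116125908574, 'cx': 252.12438293192656, 'cy': 191.18545271309804, 'k1': -0.10131829431249906, 'position': array([ 0.05158857, -0.99151132,  0.88957593]), 'attitude': array([ 0.44364543, -0.10664572, -0.19265514,  0.86872862])}
top {'fx': 412.8183997824279, 'fy': 412.8183997824279, 'cx': 251.56189824615785, 'cy': 190.00639266930804, 'k1': 0.010230336088426367, 'position': array([ 0.31863963, -0.02228191,  1.16256278]), 'attitude': array([-0.05675981,  0.073697  ,  0.70628893, -0.70178559])}
```

View pics/side0b.png

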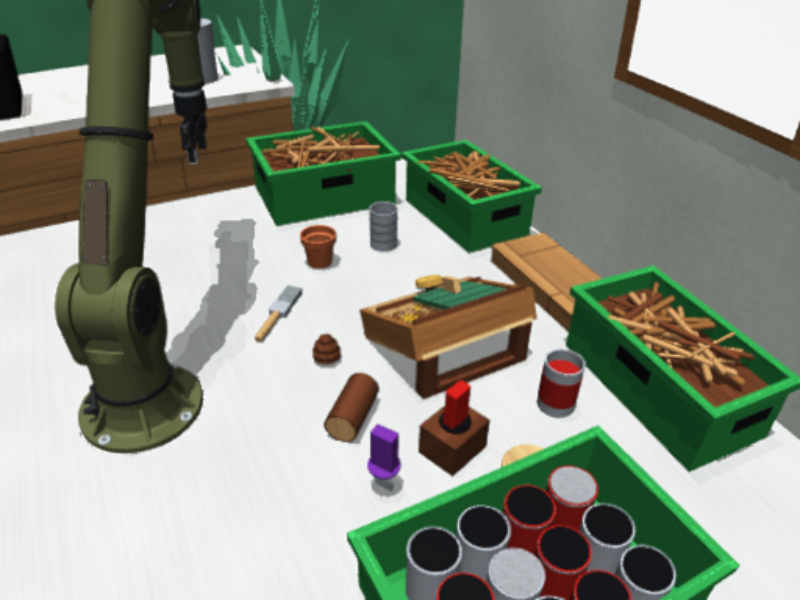

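View pics/top0b.png

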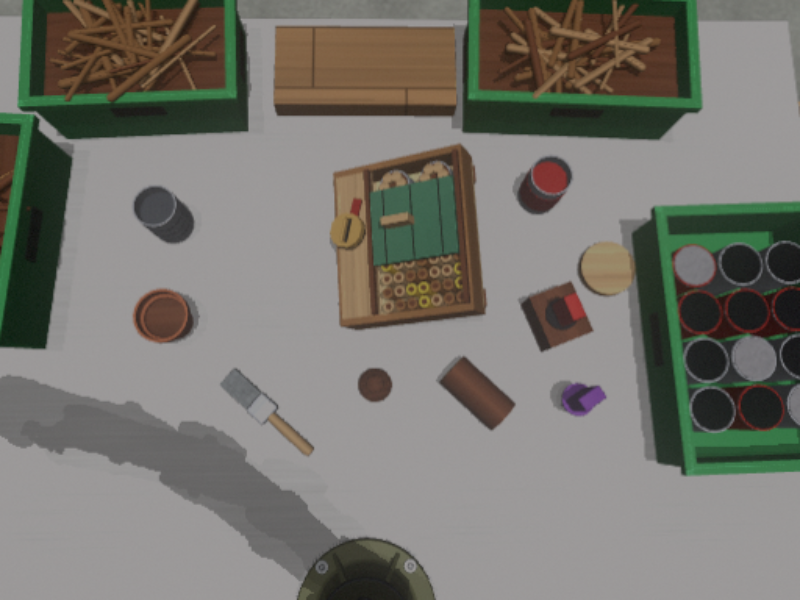

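The side view shows the hotel mid-table with the rest and red key at (455,430). The purple decoy is at (384,455). The top view (scaled to 800 px) has the cam at (347,231), the handle at (395,219), the key and rest at (560,315), and the sill facing image left, which is world +y.

```bash
cat > h.py <<'E'
import numpy as np,cv2
from scipy.spatial.transform import Rotation as R
def ray(p,uv):
    K=np.array([[p['fx'],0,p['cx']],[0,p['fy'],p['cy']],[0,0,1.]])
    s=cv2.undistortPoints(np.array([[uv]],float),K,np.array([p['k1'],0,0,0.])).ravel()
    d=R.from_quat(p['attitude']).apply([s[0],-s[1],-1]);return np.array(p['position']),d/np.linalg.norm(d)
def onz(p,uv,z):
    c,d=ray(p,uv);return c+d*(z-c[2])/d[2]
def tri(p1,u1,p2,u2):
    c1,d1=ray(p1,u1);c2,d2=ray(p2,u2)
    t=np.linalg.lstsq(np.c_[d1,-d2],c2-c1,rcond=None)[0]
    a,b=c1+t[0]*d1,c2+t[1]*d2
    return (a+b)/2,np.linalg.norm(a-b)
def blobs(im,lo,hi,amin=15,roi=None):
    "im BGR; HSV range; returns list (area,center,minAreaRect)"
    m=cv2.inRange(cv2.cvtColor(im,cv2.COLOR_BGR2HSV),np.array(lo),np.array(hi))
    if roi: k=np.zeros_like(m);x0,y0,x1,y1=roi;k[y0:y1,x0:x1]=1;m*=k
    cs=cv2.findContours(m,cv2.RETR_EXTERNAL,cv2.CHAIN_APPROX_NONE)[0]
    out=[]
    for c in sorted(cs,key=cv2.contourArea,reverse=True):
        if cv2.contourArea(c)<amin:continue
        M=cv2.moments(c);out.append((M['m00'],(M['m10']/M['m00'],M['m01']/M['m00']),c))
    return out
E
python3 - <<'E'
from h import *
from workcell import cams
T=cams.camera_params("top");S=cams.camera_params("side")
t=cv2.imread("pics/top0.png");s=cv2.imread("pics/side0.png")
f=.64
q=lambda *a:(a[0]*f,a[1]*f)
print("low edge z60",onz(T,q(334,172),.06),onz(T,q(341,327),.06))
print("high z.161",onz(T,q(462,147),.165),onz(T,q(483,312),.165))
for nm,a,b in [("handle",q(395,219),q(453,284)),("cam",q(347,231),q(407,317)),("keytop",q(573,306),q(458,390))]:
    print(nm,tri(T,a,S,b))
print("rest top corners z.07",[onz(T,q(*c),.07).round(3) for c in [(523,297),(573,283),(592,327),(542,350)]])
print("keytop from z .15",onz(T,q(573,306),.150))
for c in [(545,180),(607,268),(375,384),(477,392),(580,398)]:print(c,onz(T,q(*c),.05).round(3))
E
```

```text
low edge z60 [0.75376266 0.05468285 0.06      ] [0.47230725 0.04037883 0.06      ]
high z.161 [ 0.75591279 -0.16290573  0.165     ] [ 0.48027215 -0.18827456  0.165     ]
handle (array([ 0.64300772, -0.05259553,  0.13614274]), np.float64(0.002711112450068578))
cam (array([0.62590037, 0.04196421, 0.00376895]), np.float64(0.06814377127615052))
keytop (array([ 0.49211815, -0.3370673 ,  0.14512054]), np.float64(0.0010081344894292644))
rest top corners z.07 [array([ 0.522, -0.274,  0.07 ]), array([ 0.546, -0.363,  0.07 ]), array([ 0.469, -0.391,  0.07 ]), array([ 0.43 , -0.303,  0.07 ])]
keytop from z .15 [ 0.49176538 -0.33575893  0.15      ]
(545, 180) [ 0.742 -0.329  0.05 ]
(607, 268) [ 0.577 -0.432  0.05 ]
(375, 384) [ 0.375 -0.018  0.05 ]
(477, 392) [ 0.36  -0.192  0.05 ]
(580, 398) [ 0.349 -0.369  0.05 ]
```

```bash
cat >> h.py <<'E'
def togo(o,xyz,yaw):
    "world target + tool-x yaw (deg) -> dx,dy,dz mm, roll rad"
    q=R.from_quat(o['tcp_rot']);d=q.inv().apply(np.array(xyz)-o['tcp_pos'])*1000
    x=q.apply([1,0,0]);cur=np.degrees(np.arctan2(x[1],x[0]))
    a=(yaw-cur+180)%360-180
    return d.round(1),round(-np.radians(a),3),round(cur,1)
E
python3 -c "
from h import *
from workcell import r
print(togo(r.get_obs(),[.64,.0,.30],184))"
```

```text
(array([-580.1, -354.5,  -60.9]), np.float64(-0.506), np.float64(155.0))
```

>>> drive_tool(deltas=[-36,-22,-10,0,255,-72,-44,-20,0,255,-108,-66,-30,0,255,-144,-88,-40,0,255,-180,-110,-50,0,255,-216,-132,-60,0,255,-252,-154,-60,0,255,-288,-176,-60,0,255])

```text
time: 0.77
tcp_pos: [0.4454, 0.2929, 0.2999]
tcp_rot: [0.216, 0.976, 0.0, 0.0]
force: [0.5, 0.2, 0.2]
width: 0.0002
finger_force: 0.0
```

>>> drive_tool(deltas=[-36,-22,0,-0.07,255,-72,-44,0,-0.14,255,-108,-66,0,-0.21,255,-144,-88,0,-0.28,255,-180,-110,0,-0.35,255,-216,-132,0,-0.42,255,-252,-154,0,-0.5,255,-291,-178,0,-0.5,255])

```text
time: 1.43
tcp_pos: [0.6295, 0.0148, 0.2988]
tcp_rot: [-0.034, 0.999, 0.0, -0.0]
force: [0.7, 0.9, 0.2]
width: -0.0002
finger_force: 0.0
```

Run:
```python
from h import *
from workcell import r,cams
import pickle
o=r.get_obs();p=cams.camera_params("wrist");im=cams.snapshot("wrist")[:,:,::-1]
cv2.imwrite("pics/w1.png",im);cv2.imwrite("pics/w1b.png",cv2.resize(im,(800,600)))
pickle.dump(p,open("w1.pkl","wb"))
print(o['time'],o['tcp_pos'],o['joint_positions'],o['force'],togo(o,[.64,0,.3],184),p)
```

```text
1.4333 [0.6295168  0.01480375 0.29883867] [ 0.04566468  0.47580505 -0.18123452  1.38416844  0.08592858  1.28998976
  1.50006476] [0.6760978  0.87264269 0.18700669] (array([ -9.4, -15.5,  -1.2]), np.float64(-0.001), np.float64(-176.0)) {'fx': 283.7801098910094, 'fy': 283.7801098910094, 'cx': 253.23272875865842, 'cy': 195.31406016066052, 'k1': -0.06137980721362698, 'position': array([0.55938689, 0.00981233, 0.43361136]), 'attitude': array([-0.09580084, -0.1024728 ,  0.72387312,  0.67552145])}
```

View pics/w1b.png

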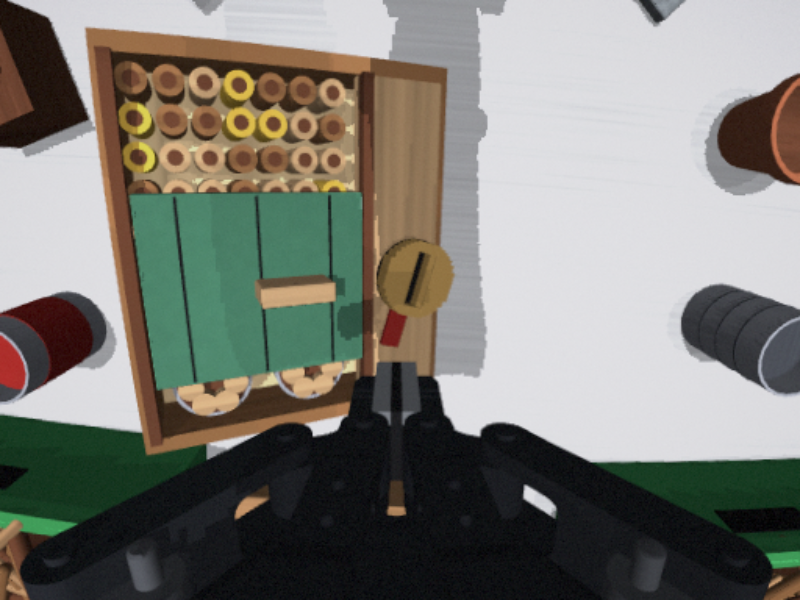

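The wrist view shows the cam head at (415,278), with its slot about 15° off the hotel y axis and the tongue at (393,330). The handle top is around (296,287) and the shutter edge at row 193, so it is roughly half open.

Run:
```python
from h import *
from workcell import cams,r
import pickle
W=pickle.load(open("w1.pkl","rb"));T=cams.camera_params("top");f=.64
q=lambda *a:(a[0]*f,a[1]*f)
print("handle",tri(W,q(296,287),T,q(395,218)))
print("slot",tri(W,q(417,279),T,q(347,231)))
A=onz(W,q(445,69),.06);B=onz(W,q(432,375),.06);print("low edge",A,B)
print("ridge .161",onz(W,q(90,30),.163),onz(W,q(148,452),.163))
for z in(.13,.136,.14):print(onz(W,q(296,287),z))
for z in(.08,.09,.10):print(onz(W,q(417,279),z))
print(togo(r.get_obs(),[.69,-.053,.200],184))
```

```text
handle (array([ 0.63450501, -0.0508168 ,  0.15561774]), np.float64(0.005403898545928192))
slot (array([0.63644905, 0.03093428, 0.08550691]), np.float64(0.0027093478260947312))
low edge [0.47502814 0.04208728 0.06      ] [0.73162918 0.05515658 0.06      ]
ridge .161 [ 0.48727097 -0.16911765  0.163     ] [ 0.76033477 -0.15625823  0.163     ]
[ 0.63850045 -0.05540443  0.13      ]
[ 0.636937   -0.05411561  0.136     ]
[ 0.6358947 -0.0532564  0.14     ]
[0.63800227 0.03261252 0.08      ]
[0.63577906 0.03196774 0.09      ]
[0.63355584 0.03132296 0.1       ]
(array([-53.7, -59.6,  98.1]), np.float64(-0.015), np.float64(-176.9))
```

>>> drive_tool(deltas=[-18,-30,25,0,255,-36,-60,50,0,255,-36,-60,85,0,255,-36,-60,120,0,255,-36,-60,150,0,255,-36,-60,161,0,255,-36,-60,161,0,255])

```text
time: 2.07
tcp_pos: [0.6666, -0.0404, 0.1348]
tcp_rot: [-0.032, 0.999, 0.0, -0.003]
force: [-0.2, 0.6, 0.7]
width: 0.0001
finger_force: 0.0
```

>>> drive_tool(deltas=[8,0,0,0,255,16,0,0,0,255,24,0,0,0,255,32,0,0,0,255,40,0,0,0,255,48,0,0,0,255,56,0,0,0,255,62,0,0,0,255])

```text
time: 2.73
tcp_pos: [0.606, -0.0448, 0.1387]
tcp_rot: [-0.032, 0.999, -0.0, 0.0]
force: [2.4, 0.8, 0.5]
width: -0.0
finger_force: 1.1
```

>>> drive_tool(deltas=[5,0,0,0,255,10,0,0,0,255,15,0,0,0,255,20,0,0,0,255,25,0,0,0,255,30,0,0,0,255])

```text
time: 3.23
tcp_pos: [0.5764, -0.0465, 0.1381]
tcp_rot: [-0.032, 0.999, 0.0, -0.0]
force: [2.3, 1.1, 1.8]
width: -0.0002
finger_force: 1.1
```

>>> drive_tool(deltas=[4,0,0,0,255,8,0,0,0,255,12,0,0,0,255,16,0,0,0,255,20,0,0,0,255])

```text
time: 3.65
tcp_pos: [0.5756, -0.0464, 0.1409]
tcp_rot: [-0.033, 0.999, 0.001, 0.019]
force: [67.4, 2.5, -46.7]
width: 0.0
finger_force: 32.6
```

>>> drive_tool(deltas=[-30,0,-3,0,255,-55,0,-30,0,255,-75,20,-60,0,255,-95,40,-90,0,255,-125,60,-90,0,255,-145,75,-90,0,255,-145,75,-90,0,255])

```text
time: 4.23
tcp_pos: [0.6982, 0.0416, 0.2269]
tcp_rot: [-0.035, 0.999, 0.002, -0.0]
force: [-1.3, 1.2, -0.8]
width: -0.0003
finger_force: 0.0
```

Run:
```python
from h import *
from workcell import r,cams
import pickle
o=r.get_obs();p=cams.camera_params("wrist");im=cams.snapshot("wrist")[:,:,::-1]
cv2.imwrite("pics/w2.png",im);cv2.imwrite("pics/w2b.png",cv2.resize(im,(800,600)))
pickle.dump(p,open("w2.pkl","wb"))
print(o['time'],o['tcp_pos'],o['force'],p['position'])
```

```text
4.2333 [0.6982315  0.04164013 0.22692224] [-1.29256517  1.18420235 -0.80585669] [0.62814344 0.03620932 0.36172653]
```

View pics/w2b.png

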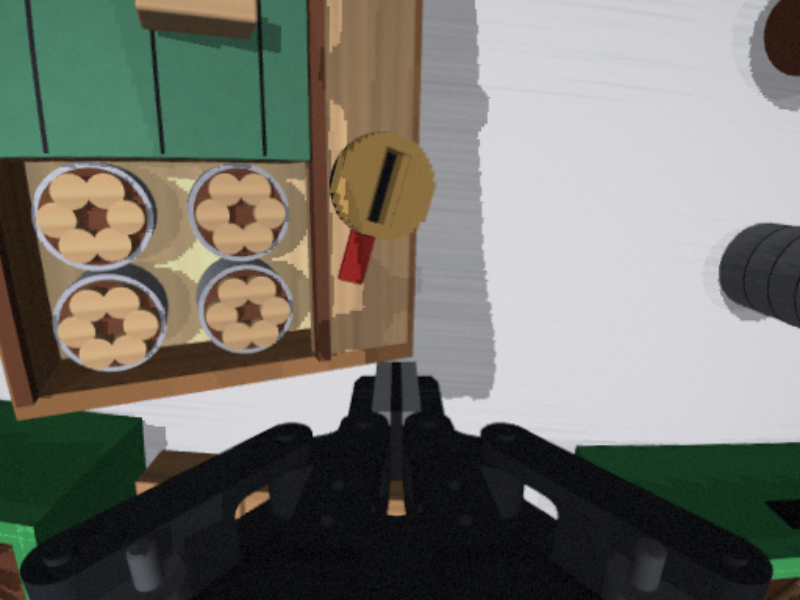

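The shutter edge stands at row 158 after reaching its hard stop. The cam head centre is at about (384,186), with its slot running from (397,150) to (380,224) and tilted about 14°.

Run:
```python
from h import *
from workcell import r,cams
import pickle
W1=pickle.load(open("w1.pkl","rb"));W2=pickle.load(open("w2.pkl","rb"))
res=[]
for nm,W,roi in(("w1",W1,(240,150,292,206)),("w2",W2,(208,80,282,158))):
    im=cv2.imread(f"pics/{nm}.png")
    b=blobs(im,(12,90,80),(32,255,255),200,roi)[0];e=cv2.fitEllipse(cv2.convexHull(b[2]))
    d=blobs(im,(0,0,0),(180,255,62),20,(roi[0]+8,roi[1]+5,roi[2]-8,roi[3]-5))
    print(nm,"disc",b[0],e)
    for k in d[:3]:print("  dark",k[0],k[1],cv2.minAreaRect(k[2]))
    res.append((e[0],d[0][1]))
print("disc",tri(W1,res[0][0],W2,res[1][0]));print("dark",tri(W1,res[0][1],W2,res[1][1]))
f=.64;q=lambda x,y:(x*f,y*f)
print("lip centre",tri(W1,q(417.5,279),W2,q(391,187)))
n=np.array([-.0214,.422,.906]);P=np.array([.636,.032,.0855])
def pl(W,u):
    c,d=ray(W,u);return c+d*(n@(P-c))/(n@d)
a,b=pl(W2,q(396,151)),pl(W2,q(382,223));print("slot on face",a,b,np.linalg.norm(a-b))
for u in((331,186),(435,186),(384,131),(384,240)):print(pl(W2,q(*u)).round(4))
print(togo(r.get_obs(),[.56,-.25,.3],110))
```

```text
w1 disc 2333.5 ((259.4377136230469, 176.66903686523438), (58.43873977661133, 73.74684143066406), 4.7091474533081055)
  dark 74.5 (265.07158836689035, 177.7360178970917) ((265.19805908203125, 177.55661010742188), (3.434013605117798, 33.1038932800293), 15.945395469665527)
w2 disc 4607.5 ((239.23004150390625, 117.2176742553711), (74.01085662841797, 120.10852813720703), 2.699402093887329)
  dark 249.5 (244.5824983299933, 119.20574482297928) ((244.6097869873047, 118.75074768066406), (6.586673736572266, 47.26227569580078), 15.64224624633789)
disc (array([0.63249605, 0.02343316, 0.09508644]), np.float64(0.0022447602556874826))
dark (array([0.63352241, 0.02938313, 0.09606935]), np.float64(0.00018802546471095814))
lip centre (array([0.63402707, 0.03330638, 0.09564447]), np.float64(0.0027893732813823137))
slot on face [0.6126207  0.03612293 0.08302738] [0.65559653 0.03049169 0.08666542] 0.043495615868732185
[6.352e-01 3.000e-04 1.002e-01]
[0.6315 0.0623 0.0713]
[0.6021 0.0283 0.0864]
[0.666  0.0324 0.086 ]
(array([ 156.1, -278.9,  -73.4]), np.float64(1.289), np.float64(-176.1))
```

>>> drive_tool(deltas=[12,-10,-35,0.11,0,32,-40,-65,0.22,0,54,-75,-73,0.33,0,76,-115,-73,0.44,0,98,-155,-73,0.55,0,120,-195,-73,0.66,0,142,-235,-73,0.77,0,156,-275,-73,0.88,0])

```text
time: 4.95
tcp_pos: [0.5618, -0.2302, 0.3011]
tcp_rot: [0.4, 0.916, -0.0, -0.001]
force: [1.1, 0.6, -0.8]
width: 0.0853
finger_force: 0.0
```

```bash
python3 -c "
from h import *
from workcell import r
print(togo(r.get_obs(),[.505,-.375,.28],110))"
```

```text
(array([ -67.6, -140. ,   21.2]), np.float64(0.399), np.float64(132.8))
```

>>> drive_tool(deltas=[-17,-35,5,0.1,0,-34,-70,10,0.2,0,-51,-105,16,0.3,0,-68,-135,21,0.4,0,-68,-135,21,0.4,0])

```text
time: 5.37
tcp_pos: [0.5061, -0.3786, 0.2785]
tcp_rot: [0.579, 0.816, -0.003, -0.002]
force: [-1.0, 0.5, -0.6]
width: 0.0854
finger_force: 0.0
```

Run:
```python
from h import *
from workcell import r,cams
import pickle
o=r.get_obs();p=cams.camera_params("wrist");im=cams.snapshot("wrist")[:,:,::-1]
cv2.imwrite("pics/w3.png",im);cv2.imwrite("pics/w3b.png",cv2.resize(im,(800,600)))
pickle.dump(p,open("w3.pkl","wb"))
print(o['time'],o['tcp_pos'],o['force'],p['position'])
```

```text
5.3667 [ 0.50614464 -0.37859639  0.27853586] [-0.97903687  0.49468092 -0.57247483] [ 0.48419514 -0.31123696  0.41317014]
```

View pics/w3b.png

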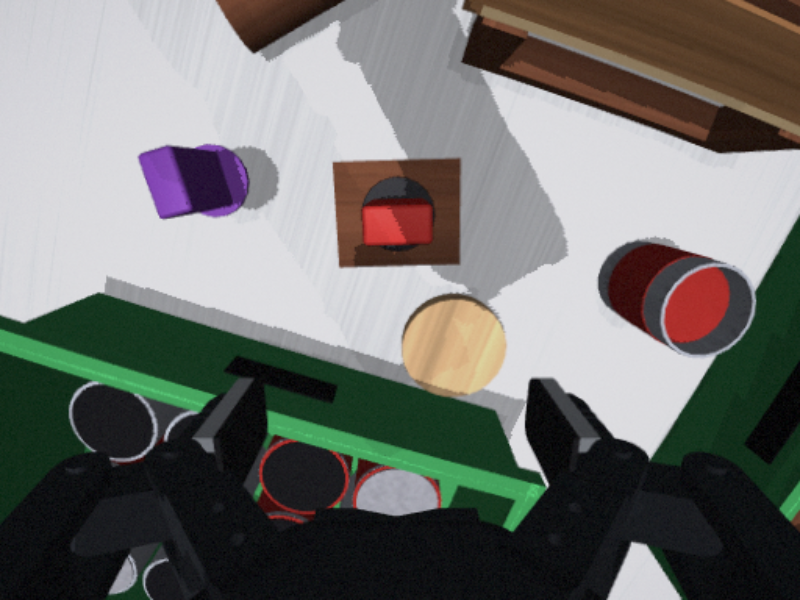

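The wrist view shows the red key's top face spanning (362,205) to (433,245), with its long side horizontal, along tool y. The rest corners are about (333,162), (460,158), (460,264) and (341,267), so the tool must turn a quarter turn for the grasp.

Run:
```python
from h import *
from workcell import r,cams
import pickle
W=pickle.load(open("w3.pkl","rb"));im=cv2.imread("pics/w3.png")
b=blobs(im,(0,120,60),(8,255,255),100,(215,100,300,170))
rc=cv2.minAreaRect(b[0][2]);print(b[0][0],rc)
P=np.array([onz(W,u,.150) for u in cv2.boxPoints(rc)]);print(P.round(4),P.mean(0),[np.linalg.norm(P[i]-P[i-1]).round(4) for i in range(4)])
for i in range(2):d=P[i+1]-P[i];print(np.degrees(np.arctan2(d[1],d[0])))
q=lambda x,y:(x*.64,y*.64)
C=np.array([onz(W,q(*u),.07) for u in((333,162),(460,158),(460,264),(341,267))]);print(C.round(4),C.mean(0))
for i in range(4):d=C[i]-C[i-1];print(np.linalg.norm(d).round(4),np.degrees(np.arctan2(d[1],d[0])).round(1))
k=P.mean(0);print(togo(r.get_obs(),[k[0],k[1],.2],200))
```

```text
1235.5 ((253.96263122558594, 142.3399200439453), (30.468021392822266, 47.42694091796875), 88.15238952636719)
[[ 0.4663 -0.3314  0.15  ]
 [ 0.5064 -0.316   0.15  ]
 [ 0.517  -0.3416  0.15  ]
 [ 0.4758 -0.3576  0.15  ]] [ 0.49139326 -0.33664699  0.15      ] [np.float64(0.0278), np.float64(0.043), np.float64(0.0277), np.float64(0.0442)]
21.115183871679527
-67.5900537891761
[[ 0.434  -0.3177  0.07  ]
 [ 0.522  -0.2839  0.07  ]
 [ 0.5511 -0.3582  0.07  ]
 [ 0.4635 -0.3915  0.07  ]] [ 0.49263857 -0.33784852  0.07      ]
0.0795 111.8
0.0942 21.0
0.0798 -68.6
0.0937 -159.1
(array([41.6, -2.9, 78.9]), np.float64(-1.576), np.float64(109.7))
```

>>> drive_tool(deltas=[10,-1,5,-0.12,0,20,-1,10,-0.24,0,30,-2,15,-0.36,0,40,-2,20,-0.48,0,40,-2,30,-0.6,0,40,-2,40,-0.72,0,40,-2,50,-0.84,0,40,-2,60,-0.96,0])

```text
time: 6.08
tcp_pos: [0.497, -0.332, 0.2196]
tcp_rot: [0.124, 0.992, 0.0, -0.001]
force: [-1.3, 0.6, 0.2]
width: 0.085
finger_force: 0.0
```

>>> drive_tool(deltas=[0,0,0,-0.12,0,0,0,0,-0.24,0,0,0,0,-0.36,0,0,0,0,-0.48,0,0,0,0,-0.6,0,0,0,0,-0.63,0,0,0,0,-0.63,0])

```text
time: 6.67
tcp_pos: [0.497, -0.3323, 0.22]
tcp_rot: [-0.187, 0.982, 0.001, -0.001]
force: [-0.3, 0.2, -0.3]
width: 0.0851
finger_force: 0.0
```

```bash
python3 -c "
from h import *
from workcell import r
o=r.get_obs();print(o['time'],o['tcp_pos'],o['joint_positions'],togo(o,[.4925,-.3375,.114],201))"
```

```text
6.6667 [ 0.49698042 -0.33233108  0.21996724] [ 0.68527733  0.48041086 -0.21466499  1.60345355  0.1123271   1.07157845
  2.38763412] (array([  6. ,  -3.3, 106. ]), np.float64(0.01), np.float64(-158.4))
```

>>> drive_tool(deltas=[6,-3,30,0.01,0,6,-3,60,0.01,0,6,-3,90,0.01,0,6,-3,106,0.01,0,6,-3,106,0.01,0,6,-3,106,0.01,255,6,-3,106,0.01,255,6,-3,106,0.01,255])

```text
time: 7.33
tcp_pos: [0.4945, -0.3385, 0.1159]
tcp_rot: [-0.181, 0.983, -0.001, 0.001]
force: [0.1, 0.3, 0.5]
width: 0.0516
finger_force: 0.0
```

>>> drive_tool(deltas=[0,0,0,0,255,0,0,0,0,255,0,0,0,0,255,0,0,0,0,255,0,0,0,0,255])

```text
time: 7.75
tcp_pos: [0.4942, -0.3384, 0.1154]
tcp_rot: [-0.181, 0.983, -0.001, 0.001]
force: [-0.6, 0.6, 5.7]
width: 0.0233
finger_force: 59.5
```

>>> drive_tool(deltas=[0,0,-15,0,255,0,0,-45,0,255,0,0,-80,0,255,0,0,-115,0,255,0,0,-150,0,255,0,0,-185,0,255,0,0,-190,0,255])

```text
time: 8.33
tcp_pos: [0.4955, -0.3391, 0.311]
tcp_rot: [-0.181, 0.983, -0.003, 0.004]
force: [0.6, 0.3, -0.6]
width: 0.0232
finger_force: 59.1
```

```bash
python3 -c "
from h import *
from workcell import r
o=r.get_obs();print(o['time'],o['tcp_pos'],o['force'],o['width'],o['finger_force'],togo(o,[.634,.0295,.30],171.5))"
```

```text
8.3333 [ 0.49549664 -0.33906041  0.31100487] [ 0.56410245  0.27180193 -0.56494308] 0.02318736380047261 59.10670280456543 (array([-260.6,  295.2,   10.2]), np.float64(0.512), np.float64(-159.1))
```

>>> drive_tool(deltas=[-22,25,0,0,255,-45,51,0,0,255,-67,76,0,0,255,-90,102,0,0,255,-112,127,0,0,255,-135,153,0,0,255,-157,178,0,0,255,-180,204,0,0,255])

```text
time: 9.0
tcp_pos: [0.5892, -0.0821, 0.3039]
tcp_rot: [-0.181, 0.984, -0.0, -0.0]
force: [0.7, 0.0, -0.6]
width: 0.0234
finger_force: 59.2
```

>>> drive_tool(deltas=[-20,23,0,0.1,255,-40,46,0,0.2,255,-60,69,0,0.3,255,-80,91,0,0.4,255,-80,91,0,0.51,255,-80,91,0,0.51,255])

```text
time: 9.5
tcp_pos: [0.6315, 0.033, 0.3033]
tcp_rot: [0.073, 0.997, 0.0, -0.001]
force: [-0.3, -1.1, -1.2]
width: 0.0236
finger_force: 59.2
```

Run:
```python
from h import *
from workcell import r,cams
o=r.get_obs();print(o['time'],o['tcp_pos'],o['force'],o['joint_positions'][6],togo(o,[.634,.0295,.2],171.5))
im=cams.snapshot("wrist")[:,:,::-1]
cv2.imwrite("pics/w4b.png",cv2.resize(im,(800,600)))
```

```text
9.5 [0.63148897 0.03304471 0.30326652] [-0.28218322 -1.06694576 -1.1610323 ] 1.2599275588040786 (array([ -3.1,  -3.2, 103.3]), np.float64(0.002), np.float64(171.6))
```

View pics/w4b.png

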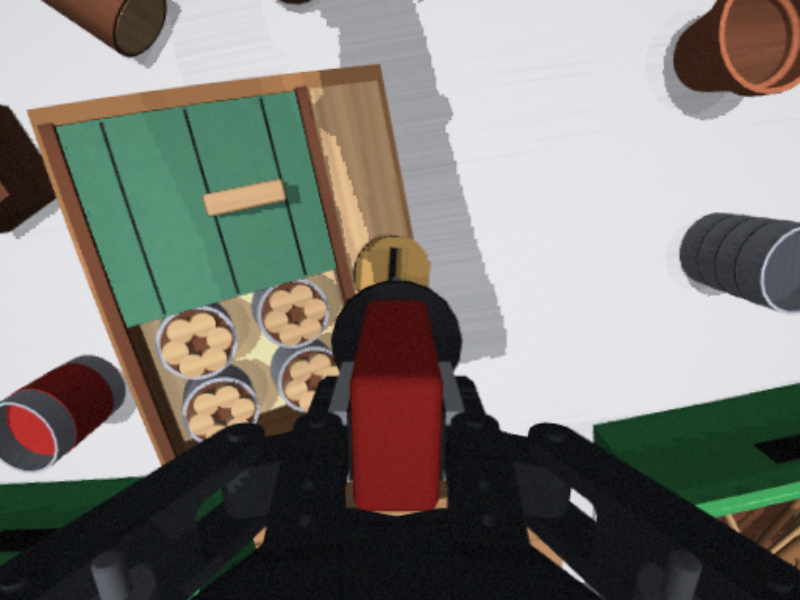

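The wrist view shows the held key in line with the slot, which is visible at (391,265) and near vertical. The shutter covers the tubes.

>>> drive_tool(deltas=[-3,-3,30,0,255,-3,-3,60,0,255,-3,-3,85,0,255,-3,-3,95,0,255,-3,-3,97,0,255,-3,-3,97,0,255])

```text
time: 10.05
tcp_pos: [0.6339, 0.0259, 0.2072]
tcp_rot: [0.072, 0.997, 0.0, -0.0]
force: [-0.4, 1.0, -1.5]
width: 0.0231
finger_force: 59.2
```

>>> drive_tool(deltas=[0,0,3,0,255,0,0,6,0,255,0,0,9,0,255,0,0,12,0,255,0,0,12,0,255])

```text
time: 10.47
tcp_pos: [0.6347, 0.0284, 0.1951]
tcp_rot: [0.072, 0.997, 0.001, 0.001]
force: [1.8, 5.4, -0.5]
width: 0.0234
finger_force: 59.5
```

```bash
python3 -c "
from h import *
from workcell import r
o=r.get_obs();print(o['time'],o['tcp_pos'],o['force'],o['torque'],togo(o,[.634,.0295,.182],171.5))"
```

```text
10.4667 [0.63466923 0.02836    0.19512886] [ 1.77035222  5.44507813 -0.54037262] [ 1.62983319 -0.60572606 -0.06949019] (array([ 0.8,  1. , 13.1]), np.float64(0.004), np.float64(171.7))
```

>>> drive_tool(deltas=[0,2,2,0,255,0,2,4,0,255,0,2,6,0,255,0,2,6,0,255])

```text
time: 10.8
tcp_pos: [0.6346, 0.0289, 0.1906]
tcp_rot: [0.073, 0.997, 0.0, 0.001]
force: [-2.1, 2.8, 10.6]
width: 0.0233
finger_force: 60.9
```

>>> drive_tool(deltas=[0,2,1,0,255,0,3,1,0,255,0,3,3,0,255,0,3,3,0,255])

```text
time: 11.13
tcp_pos: [0.6355, 0.0308, 0.1895]
tcp_rot: [0.073, 0.997, -0.001, 0.002]
force: [-4.9, 1.0, 21.9]
width: 0.0234
finger_force: 62.5
```

>>> drive_tool(deltas=[0,0,-2,0,255,0,3,-2,0,255,0,5,-2,0,255,0,5,-2,0,255])

```text
time: 11.47
tcp_pos: [0.6356, 0.0321, 0.1898]
tcp_rot: [0.074, 0.997, -0.003, 0.001]
force: [-2.9, -5.4, 14.0]
width: 0.0231
finger_force: 61.4
```

>>> drive_tool(deltas=[0,-5,0,0,255,0,-9,0,0,255,0,-9,0,0,255])

```text
time: 11.72
tcp_pos: [0.635, 0.0299, 0.1899]
tcp_rot: [0.072, 0.997, 0.002, 0.001]
force: [-1.3, 6.3, 9.7]
width: 0.0235
finger_force: 60.9
```

>>> drive_tool(deltas=[0,4.5,0,0,255,8,5,0,0.1,255,14,7,1,0.21,255,18,10,1,0.31,255,21,14,2,0.42,255,23,18,3,0.52,255,23,18,3,0.52,255])

```text
time: 12.3
tcp_pos: [0.6152, 0.0462, 0.187]
tcp_rot: [0.33, 0.944, -0.001, 0.003]
force: [-0.6, -2.7, 11.5]
width: 0.0229
finger_force: 60.9
```

Run:
```python
from h import *
from workcell import r,cams
o=r.get_obs();print(o['time'],o['tcp_pos'],o['force'],o['torque'],togo(o,[.634,.0295,.182],171.5))
im=cams.snapshot("wrist")[:,:,::-1]
cv2.imwrite("pics/w5b.png",cv2.resize(im,(800,600)))
```

```text
12.3 [0.61520899 0.04619273 0.18696753] [-0.56792984 -2.66696608 11.45457417] [-1.16602608 -0.11199038 -0.06146049] (array([-25.1,  -1.3,   5.1]), np.float64(-0.525), np.float64(141.4))
```

View pics/w5b.png

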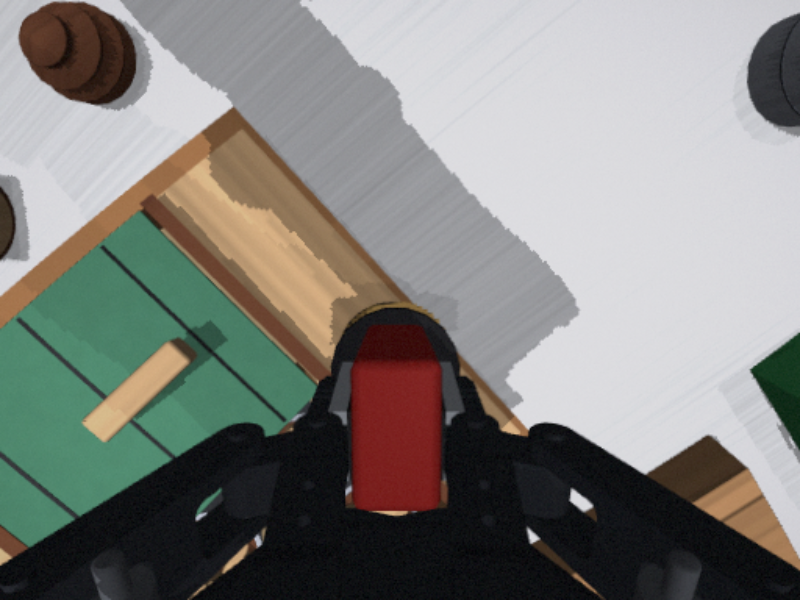

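The handle's front face now spans only rows 325 to 362, so the key leans toward tool +x as planned. It is still gripped and the collar is over the cam.

>>> drive_tool(deltas=[3,4,0,0.12,255,5,8,1,0.24,255,6,12.5,1,0.365,255,5,17,2,0.49,255,4,22,2,0.61,255,4,22,2,0.61,255])

```text
time: 12.85
tcp_pos: [0.6242, 0.0657, 0.1836]
tcp_rot: [0.599, 0.801, -0.002, 0.001]
force: [-3.2, -2.4, 8.2]
width: 0.023
finger_force: 60.7
```

```bash
python3 -c "
from h import *
from workcell import r
o=r.get_obs();print(o['time'],o['tcp_pos'],o['force'],o['torque'],togo(o,[.634,.0295,.182],92))"
```

```text
12.85 [0.62422775 0.06566335 0.18359806] [-3.15373047 -2.37731593  8.20062972] [-1.26530726  0.8433491  -0.16565193] (array([-37.4,  -0.8,   1.8]), np.float64(0.251), np.float64(106.4))
```

>>> drive_tool(deltas=[1,5,0,0.12,255,0.5,10,1,0.24,255,0,13,1,0.32,255,0,13,1,0.32,255,0,13,1,0.32,255])

```text
time: 13.27
tcp_pos: [0.6359, 0.0692, 0.1827]
tcp_rot: [0.717, 0.697, -0.002, 0.001]
force: [-3.5, -2.2, 8.0]
width: 0.0234
finger_force: 60.7
```

Run:
```python
from h import *
from workcell import r,cams
o=r.get_obs();print(o['time'],o['tcp_pos'],o['force'],o['torque'],togo(o,[.634,.0295,.182],92))
im=cams.snapshot("side")[:,:,::-1];cv2.imwrite("pics/s2.png",im)
c=im[140:270,210:360];cv2.imwrite("pics/s2b.png",cv2.resize(c,(690,598),interpolation=cv2.INTER_CUBIC))
```

```text
13.2667 [0.63588571 0.06919484 0.18266859] [-3.50434687 -2.21701717  8.04890213] [-1.18711516  1.30889992 -0.18628035] (array([-39.7,  -0.8,   0.8]), np.float64(-0.062), np.float64(88.4))
```

View pics/s2b.png

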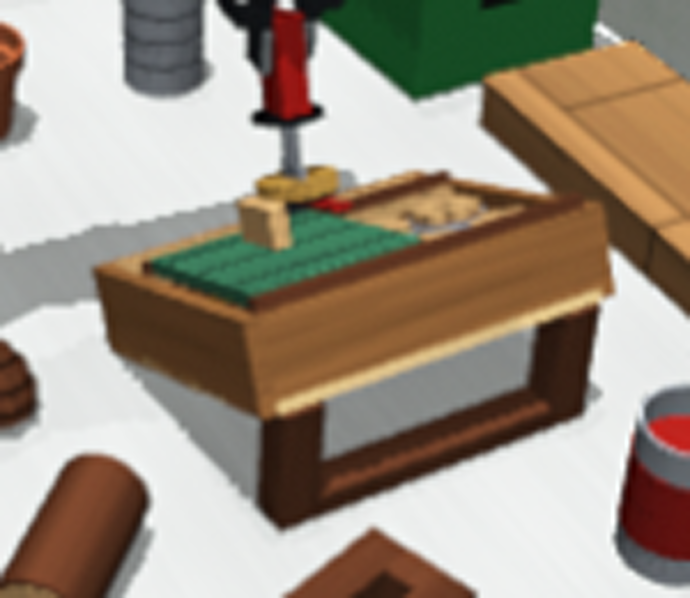

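The side crop shows the key standing in the cam head. The red tongue at (335,205) is near the shutter edge but does not yet point fully upslope. The blade has play in the slot, so I turn further until the torque rises.

>>> drive_tool(deltas=[0,2.5,0,0.06,255,0,5,0,0.12,255,0,7,0,0.18,255,0,9,0,0.24,255,0,9,0,0.24,255])

```text
time: 13.73
tcp_pos: [0.6438, 0.0687, 0.1823]
tcp_rot: [0.795, 0.607, -0.004, 0.001]
force: [-6.4, -4.3, 10.0]
width: 0.0233
finger_force: 66.5
```

Run:
```python
from h import *
from workcell import r,cams
o=r.get_obs();print(o['time'],o['tcp_pos'],o['force'],o['torque'],togo(o,[.634,.0295,.182],92))
```

```text
13.7333 [0.64379525 0.06873563 0.18231442] [-6.35875159 -4.25428125 10.0489332 ] [-1.16710851  2.40265942  1.32152617] (array([-40.4,   0.9,   0.6]), np.float64(-0.302), np.float64(74.7))
```

>>> drive_tool(deltas=[2,1,0,0.03,255,4,1,0.5,0.03,255,4,1,0.5,0.03,255,4,1,0.5,0.03,255])

```text
time: 14.07
tcp_pos: [0.6451, 0.0715, 0.1815]
tcp_rot: [0.803, 0.596, -0.004, 0.001]
force: [-7.5, -5.7, 9.9]
width: 0.0231
finger_force: 80.3
```

Run:
```python
from h import *
from workcell import r,cams
o=r.get_obs();print(o['time'],o['tcp_pos'],o['force'],o['torque'],togo(o,[.634,.0295,.182],92))
im=cams.snapshot("side")[:,:,::-1];cv2.imwrite("pics/s3.png",im)
c=im[140:225,240:340];cv2.imwrite("pics/s3b.png",cv2.resize(c,(700,595),interpolation=cv2.INTER_CUBIC))
```

```text
14.0667 [0.64513331 0.07150562 0.18153987] [-7.47532498 -5.72007981  9.91780646] [-1.64116463  2.59554914  1.28719642] (array([-43.4,   1.6,  -0.1]), np.float64(-0.33), np.float64(73.1))
```

View pics/s3b.png

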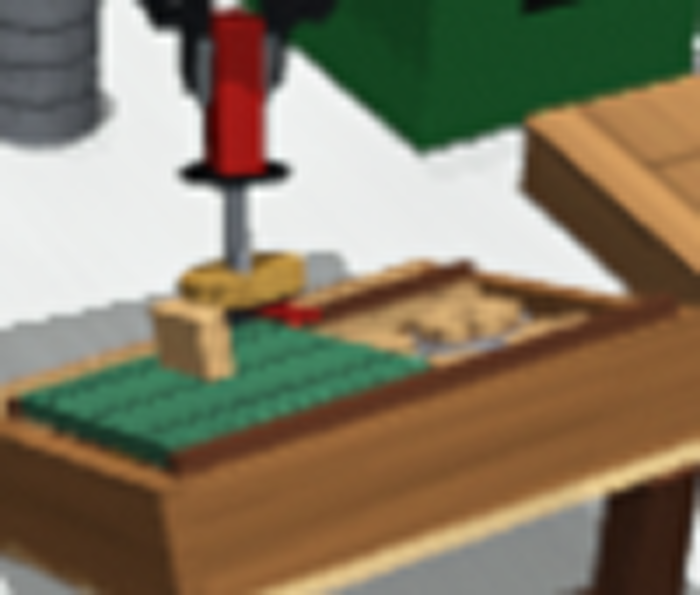

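Run:
```python
from h import *
from workcell import cams
S=cams.camera_params("side")
def proj(X):
    K=np.array([[S['fx'],0,S['cx']],[0,S['fy'],S['cy']],[0,0,1.]])
    c=R.from_quat(S['attitude']).inv().apply(X-S['position']);c=np.array([c[0],-c[1],-c[2]])
    return cv2.projectPoints(c[None],np.zeros(3),np.zeros(3),K,np.array([S['k1'],0,0,0.]))[0].ravel()
hy=np.array([.9987,.0506,0]);up=np.array([.0506*.9063,-.9987*.9063,.4226]);n=np.cross(up,hy);n=n if n[2]>0 else -n
C=np.array([.634,.0285,.086])
print("head",proj(C+.013*n))
for a in(.22,1.,1.2,1.3,1.4,1.5,1.571):print(a,[proj(C-.006*n+l*(np.cos(a)*hy+np.sin(a)*up)).round(1) for l in(.035,.06)])
for nm in("s2","s3"):
    im=cv2.imread(f"pics/{nm}.png")
    for b in blobs(im,(0,150,60),(8,255,255),2,(262,175,300,200))[:3]:print(nm,b[0],b[1],cv2.boundingRect(b[2]))
```

```text
head [273.83559137 178.68797201]
0.22 [array([284.4, 181.7]), array([291.2, 180.1])]
1.0 [array([283.8, 183.6]), array([290.4, 183.2])]
1.2 [array([282.7, 184.1]), array([288.6, 184.2])]
1.3 [array([282.1, 184.4]), array([287.4, 184.7])]
1.4 [array([281.3, 184.7]), array([286.1, 185.2])]
1.5 [array([280.5, 185. ]), array([284.7, 185.7])]
1.571 [array([279.9, 185.2]), array([283.6, 186.1])]
s2 12.0 (282.1666666666667, 184.08333333333334) (277, 183, 11, 3)
s3 12.0 (281.1666666666667, 184.2361111111111) (277, 183, 10, 4)
```

Run:
```python
from h import *
from workcell import cams,r
o=r.get_obs();W=cams.camera_params("wrist");im=cams.snapshot("wrist")[:,:,::-1].copy();cv2.imwrite("pics/w6.png",im)
K=np.array([[W['fx'],0,W['cx']],[0,W['fy'],W['cy']],[0,0,1.]]);Q=R.from_quat(o['tcp_rot'])
def proj(t):
    c=R.from_quat(W['attitude']).inv().apply(o['tcp_pos']+Q.apply(np.array(t)/1000)-W['position']);c=np.array([c[0],-c[1],-c[2]])
    return cv2.projectPoints(c[None],np.zeros(3),np.zeros(3),K,np.array([W['k1'],0,0,0.]))[0].ravel()
for a in(0,5,10,15,20,25):
    t=np.radians(a);s,c=np.sin(t),np.cos(t)
    print(a,"bottom edge",proj([21*c-51*s,0,-11+51*c+21*s]).round(1),"top edge",proj([21*c+24*s,0,-11-24*c+21*s]).round(1))
for nm in("w4b","w5b","w6"):
    i=cv2.imread(f"pics/{nm}.png");i=i if nm=="w6" else cv2.resize(i,(512,384))
    b=blobs(i,(0,150,40),(8,255,255),50,(200,150,310,384))[0];print(nm,cv2.boundingRect(b[2]),b[0])
    h=cv2.cvtColor(i,cv2.COLOR_BGR2HSV);print([int(v) for v in h[185:260:3,254,2]])
```

```text
0 bottom edge [252.6 193.9] top edge [252.  247.2]
5 bottom edge [252.6 199.9] top edge [252.  240.3]
10 bottom edge [252.6 206.1] top edge [252.  233.8]
15 bottom edge [252.6 212.5] top edge [252.  227.8]
20 bottom edge [252.6 219. ] top edge [252.1 222.3]
25 bottom edge [252.6 225.6] top edge [252.1 217.3]
w4b (224, 192, 59, 135) 6864.5
[30, 34, 35, 72, 70, 71, 69, 71, 69, 70, 71, 75, 71, 73, 72, 71, 71, 72, 76, 106, 118, 126, 131, 131, 128]
w5b (224, 208, 59, 119) 6186.0
[101, 100, 117, 122, 9, 29, 28, 26, 57, 58, 57, 55, 55, 55, 56, 70, 101, 118, 127, 127, 128, 126, 125, 127, 126]
w6 (223, 221, 62, 104) 5570.0
[137, 132, 128, 126, 131, 131, 132, 132, 130, 22, 26, 24, 44, 90, 102, 114, 116, 114, 115, 119, 118, 117, 118, 114, 117]
```

The tilt is about 20° and the torque shows the hard stop. Next I ease the twist off and withdraw along the key's axis.

>>> drive_tool(deltas=[-2,-5,-1,-0.1,255,-2,-10,-2,-0.22,255,1,-10,-10,-0.22,255,6,-10,-22,-0.22,255,12,-10,-36,-0.22,255,18,-10,-52,-0.22,255,18,-10,-90,-0.22,255,18,-10,-125,-0.22,255])

```text
time: 14.83
tcp_pos: [0.6429, 0.0964, 0.3072]
tcp_rot: [0.734, 0.679, -0.001, -0.001]
force: [1.4, 0.4, -0.4]
width: 0.0236
finger_force: 59.8
```

Run:
```python
from h import *
from workcell import cams,r
o=r.get_obs();print(o['time'],o['tcp_pos'],o['force'],o['width'],togo(o,[.4925,-.3375,.30],201))
for n in("side","wrist"):cv2.imwrite(f"pics/{n}7.png",cams.snapshot(n)[:,:,::-1])
i=cv2.imread("pics/side7.png");print([(b[0],b[1],cv2.boundingRect(b[2])) for b in blobs(i,(0,150,60),(8,255,255),2,(262,175,300,200))])
w=cv2.imread("pics/wrist7.png");a=cv2.resize(w,(464,348));c=cv2.resize(i[150:215,240:310],(330,306))
out=np.zeros((348,800,3),np.uint8);out[:,:464]=a;out[:306,470:]=c;cv2.imwrite("pics/m7.png",out)
print(cv2.boundingRect(blobs(w,(0,150,40),(8,255,255),50,(200,150,310,384))[0][2]))
```

```text
14.8333 [0.64289512 0.09635605 0.30717039] [ 1.41949667  0.36870447 -0.40183937] 0.023618388740075078 (array([-444.3, -115.9,    8. ]), np.float64(-2.016), np.float64(85.5))
[(12.0, (281.1666666666667, 184.08333333333334), (277, 183, 10, 3))]
(225, 221, 58, 104)
```

View pics/m7.png

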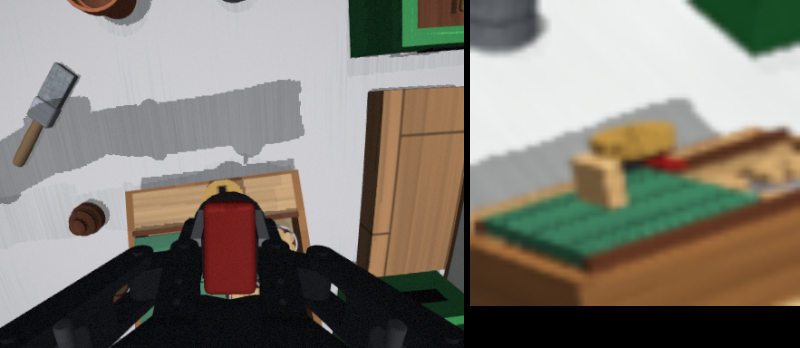

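The wrist view shows the key out of the slot and still held with its lean. The cam and tongue in the side crop have not changed since the stop, and the shutter is shut.

>>> drive_tool(deltas=[-38,-12,0,-0.12,255,-76,-25,0,-0.24,255,-114,-37,0,-0.36,255,-152,-50,0,-0.48,255,-190,-62,0,-0.6,255,-228,-75,0,-0.72,255,-266,-87,0,-0.84,255,-304,-100,0,-0.96,255])

```text
time: 15.6
tcp_pos: [0.52, -0.2011, 0.3064]
tcp_rot: [0.336, 0.942, -0.0, -0.001]
force: [0.9, -0.1, -1.3]
width: 0.0238
finger_force: 59.7
```

Run:
```python
from h import *
from workcell import cams,r
o=r.get_obs();print(o['time'],o['tcp_pos'],togo(o,[.457,-.351,.22],201))
```

```text
15.6 [ 0.52000657 -0.20105983  0.30641338] (array([ -46.2, -155.9,   86.5]), np.float64(-1.052), np.float64(140.7))
```

>>> drive_tool(deltas=[-10,-34,0,-0.12,255,-20,-68,0,-0.24,255,-30,-102,10,-0.36,255,-40,-136,25,-0.48,255,-46,-156,40,-0.6,255,-46,-156,50,-0.72,255,-46,-156,50,-0.84,255,-46,-156,50,-0.96,255])

```text
time: 16.27
tcp_pos: [0.4567, -0.3495, 0.2552]
tcp_rot: [-0.136, 0.991, 0.001, -0.001]
force: [1.3, 0.4, -0.5]
width: 0.0234
finger_force: 59.7
```

>>> drive_tool(deltas=[0,0,0,-0.09,255,0,0,0,-0.09,255])

```text
time: 16.43
tcp_pos: [0.4574, -0.3493, 0.2561]
tcp_rot: [-0.18, 0.984, 0.001, -0.001]
force: [-0.1, -0.4, -0.7]
width: 0.0236
finger_force: 59.8
```

Run:
```python
from h import *
from workcell import cams,r
o=r.get_obs();print(o['time'],o['tcp_pos'],togo(o,[.457,-.351,.18],201))
T=cams.camera_params("top");im=cams.snapshot("top")[:,:,::-1].copy();cv2.imwrite("pics/t8.png",im)
for nm in("top0","t8"):
    i=cv2.imread(f"pics/{nm}.png");print(nm,[(b[0],np.round(b[1],1),cv2.boundingRect(b[2])) for b in blobs(i,(0,140,50),(8,255,255),3,(205,115,260,170))],
     [(b[0],np.round(b[1],1),cv2.minAreaRect(b[2])) for b in blobs(i,(0,0,0),(180,255,60),3,(213,137,231,158))])
for a in(.22,1.4,1.5,1.571):
    hy=np.array([.9987,.0506,0]);up=np.array([.0459,-.9051,.4226]);n=np.array([-.0214,.422,.906])
    X=np.array([.634,.0285,.086])-.006*n+.05*(np.cos(a)*hy+np.sin(a)*up)
    c=R.from_quat(T['attitude']).inv().apply(X-T['position']);print(a,T['cx']-T['fx']*c[0]/c[2],T['cy']+T['fy']*c[1]/c[2])
```

```text
16.4333 [ 0.45735542 -0.34928715  0.25611207] (array([ 0.9, -1.6, 76.1]), np.float64(-0.004), np.float64(-159.2))
top0 [(32.5, array([227.4, 131.9]), (225, 128, 6, 10))] []
t8 [(46.0, array([238.3, 145.6]), (234, 142, 10, 8))] [(4.5, array([223.9, 147. ]), ((222.05770874023438, 147.28846740722656), (1.3728129863739014, 10.198039054870605), 78.69007110595703))]
0.22 226.23207236966667 131.15207552641044
1.4 239.74732470883708 142.96290695178425
1.5 240.0514531428654 144.7109044835285
1.571 240.16578544971918 145.98196951135716
```

>>> drive_tool(deltas=[-3,-1.5,30,0,255,-3,-1.5,60,0,255,-3,-1.5,85,0,255,-3,-1.5,95,0,255,-3,-1.5,105,0,255,-3,-1.5,116,0,255,-3,-1.5,116,0,255])

```text
time: 17.07
tcp_pos: [0.4609, -0.3492, 0.1396]
tcp_rot: [-0.179, 0.984, 0.001, -0.001]
force: [-0.6, 0.9, -1.3]
width: 0.0233
finger_force: 59.9
```

>>> drive_tool(deltas=[-6,0,-1,0,255,-12,0,-2,0,255,-18,0,-3,0,255,-24,0,-4,0,255,-30,0,-5,0,255,-35,0,-6,0,255,-35,0,-6,0,255])

```text
time: 17.65
tcp_pos: [0.4941, -0.3378, 0.1484]
tcp_rot: [-0.18, 0.984, -0.001, -0.0]
force: [-3.8, -2.1, 1.0]
width: 0.0233
finger_force: 59.8
```

```bash
cat > tilt.py <<'E'
from h import *
from workcell import cams,r
o=r.get_obs();w=cams.snapshot("wrist")[:,:,::-1]
print(o['time'],o['tcp_pos'],o['force'],o['width'],"row",cv2.boundingRect(blobs(w,(0,150,40),(8,255,255),50,(200,150,310,384))[0][2])[1],togo(o,[.4925,-.3375,.1154],201))
E
python3 tilt.py
```

```text
17.65 [ 0.49412439 -0.33782612  0.14842088] [-3.78212331 -2.11148424  1.04364916] 0.023295377688495406 row 197 (array([ 1.4,  0.9, 33. ]), np.float64(-0.005), np.float64(-159.3))
```

>>> drive_tool(deltas=[-4,0,0,0,255,-8,0,0,0,255,-8,0,0,0,255,-3,0,5,0,255,2,0,15,0,255,2,0,24,0,255,2,0,27,0,255,2,0,27,0,255])

```text
time: 18.37
tcp_pos: [0.4923, -0.337, 0.1188]
tcp_rot: [-0.18, 0.984, 0.001, -0.0]
force: [-0.8, -0.1, -1.4]
width: 0.0237
finger_force: 59.5
```

```bash
python3 tilt.py
```

```text
18.3667 [ 0.49229951 -0.3369541   0.11875306] [-0.83643245 -0.09090707 -1.36952108] 0.02369592405154848 row 192 (array([ 0. , -0.6,  3.4]), np.float64(-0.004), np.float64(-159.2))
```

Upright (row 192) and centred. I press down gently onto the collar, then release.

>>> drive_tool(deltas=[0,0,2,0,255,0,0,4,0,255,0,0,7,0,255,0,0,9,0,255,0,0,9,0,255])

```text
time: 18.83
tcp_pos: [0.4928, -0.3377, 0.1137]
tcp_rot: [-0.18, 0.984, -0.001, 0.001]
force: [-5.7, 3.0, 22.8]
width: 0.0233
finger_force: 62.5
```

>>> drive_tool(deltas=[0,0,-4,0,255,0,0,-4,0,0,0,0,-4,0,0,0,0,-4,0,0,0,0,-4,0,0,0,0,-4,0,0,0,0,-4,0,0])

```text
time: 19.42
tcp_pos: [0.4921, -0.3376, 0.1144]
tcp_rot: [-0.18, 0.984, 0.0, -0.0]
force: [0.3, 0.1, -0.5]
width: 0.0854
finger_force: 0.0
```

>>> drive_tool(deltas=[0,0,-20,0,0,0,0,-50,0,0,0,0,-85,0,0,-30,0,-115,0,0,-60,0,-120,0,0,-60,0,-120,0,0])

```text
time: 19.92
tcp_pos: [0.5548, -0.3126, 0.2375]
tcp_rot: [-0.183, 0.983, -0.001, 0.004]
force: [0.2, 1.1, -0.7]
width: 0.0853
finger_force: 0.0
```

Run:
```python
from h import *
from workcell import r,cams
o=r.get_obs();print(o['time'],o['tcp_pos'],o['force'],o['width'])
T=cams.camera_params("top");S=cams.camera_params("side")
for n in("side","top"):cv2.imwrite(f"pics/{n}9.png",cams.snapshot(n)[:,:,::-1])
for n,roi in(("side",(260,225,320,300)),("top",(330,170,385,230))):
  for k in("0","9"):
    print(n,k,[(b[0],np.round(b[1],1),cv2.boundingRect(b[2])) for b in blobs(cv2.imread(f"pics/{n}{k}.png"),(0,150,60),(8,255,255),20,roi)])
c=cv2.imread("pics/side9.png")[150:310,200:380];cv2.imwrite("pics/m9.png",cv2.resize(c,(648,576)))
```

```text
19.9167 [ 0.5548066  -0.31262705  0.23748435] [ 0.23791923  1.13953562 -0.68855404] 0.08529137146926301
side 0 [(361.0, array([291.9, 257.9]), (283, 242, 18, 32))]
side 9 [(378.5, array([291.7, 258.4]), (283, 242, 18, 33))]
top 0 [(108.5, array([367.4, 195.8]), (361, 188, 14, 17))]
top 9 [(120.0, array([367.8, 196.5]), (361, 188, 14, 18))]
```

View pics/m9.png

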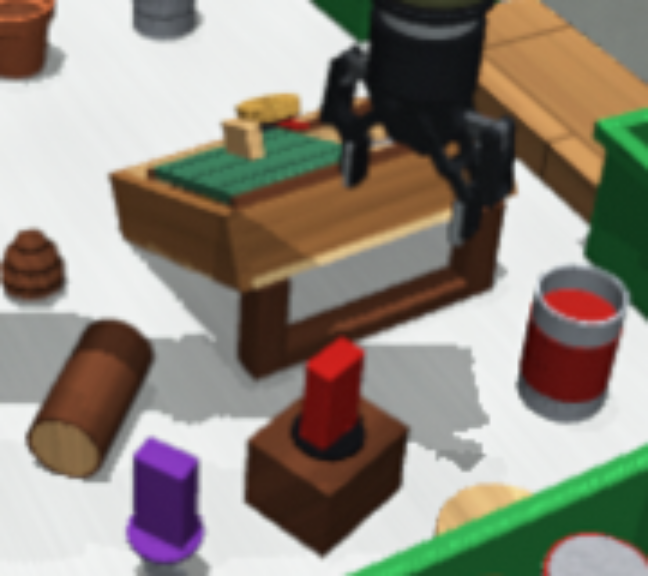

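The side view shows the key standing upright with its collar on the block at (330,440), matching its starting pixels. The shutter is shut and the gripper is clear, so I hand the job in.

```bash
python3 -c "
from workcell import job
print(job.finish_job())"
```

```text
the job is handed in; nothing more can be done
None
```

I handed the job in at about 20 s of the 72 s. By camera and force readings the shutter is shut, the cam is at its stop and the key stands upright in its rest with the gripper clear; the hand-in itself returned no verdict.

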